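# Nudge a base board onto the pins of the drilling jig

## Robot

A 6-joint arm with a two-finger parallel gripper is mounted at the origin on the work surface. World frame = base frame: x ahead of the robot, y to its left, z up, the work surface at z = 0. Lengths are in m, angles in rad, forces in N, time in s.
With the tool pointing down it reaches from about 0.35 to 0.975 m from the base axis. Payload 4.9 kg.
Tool frame: the origin (TCP) lies on the mounting face of the last link; the fingertips stand 173 mm ahead of it and the grasp point (between the pads) lies 155 mm ahead of it; z points along the fingers, y is the line along which they close (so a half turn about z gives the same grasp; the last joint's range is limited). The gripper opens to 85 mm and grips with 20 to 120 N. Pads are 22 mm wide; open, the fingers measure 114 mm over their backs; the gripper's body (76 mm by 85 mm) begins 54 mm behind the grasp point. The pads swing forward as they close: fully open they stand 13 mm farther back than shut.
Start: joints at [-1.238, 0.053, 1.613, -0, 1.476, -0.119], TCP at [0.273, -0.562, 0.405] pointing down, gripper open.
Joint ranges: [-3.01, 3.01], [-1.01, 2.22], [0.06, 2.58], [-1.02, 4.17], [0.09, 2.62], [-3.14, 3.14]. Speed limits (rad/s): [2.57, 2.57, 3.14, 3.14, 3.14, 3.14].

## Interface

Orientations are given as a rotation vector (axis times angle).
In Python, from station import monitor, eyes, finish_job gives the robot as it stands. The module is installed in compiled form; this text tells all that it offers.
- The arm moves only by the tool step_arm, never from a script. Its argument "commands" is a list of rows, each a list of 3 entries, a list of its own where there are three numbers: the opening in per cent of the stroke, from 0 (shut) to 100 (fully open), then the shift along the tool's x, y, z in mm, then the turn about the tool's z in degrees. In form: [[hand, [x, y, z], yaw], ...]. A call has 1 to 12 rows; each row is the pose to reach, as a shift and turn from the pose commanded when the call began, along the tool's axes at that moment; what a row does not reach only later rows make up. A row lasts 1/8 s, in which the tool goes at most 62.5 mm and 10.7 degrees, less where a joint would pass 70% of its speed; a pose out of reach is approached as far as the arm can. A call with a gripper value outside its range is refused whole. The fingers move at their own pace and stop on an object; "squeeze" is the grip in N (left out, the last holds). Time passes only in rows, so rows that repeat a pose let the fingers close. It gives the time, the measured TCP pose, the force, the opening and the grip force at its end, in the units of the state.
- monitor.get_obs(): the state, without advancing time (a new reading comes with each control period).
- eyes.get_image(name): name is "side" or "top" or "wrist"; returns the picture (400x640x3 uint8, red, green, blue); there is no depth.
- eyes.camera_info(name): a dict with "camera_matrix" (3x3 intrinsics, pixels), "extrinsics" (4x4, takes a point from camera to world coordinates). Camera axes: x right, y down, z forward; pixel columns grow to the right and rows downward; lengths in m; the calibration is good to about 2 mm. A picture is of the moment at which its call begins: read the wrist's pose just before it. camera_info takes no time and is no camera call; for the wrist camera it gives the pose at the moment of the call.
- finish_job(): hands the job in; it is judged then, once.
The state is a dict: "t": time; "q": joint angles; "dq": joint speeds; "effort": joint torques, N m; "tool_pos": TCP position; "tool_rot": TCP orientation; "contact_force": force on the tool from outside, world axes, zero at the start; "wrist_torque": the same for the moment, N m; "opening": finger opening in m; "grip_force": force on a finger pad.
Only numpy, scipy, OpenCV 4.12 (cv2) and the standard library are available. Lean on these libraries where they do the work, as an engineer would, in place of code of your own. Each camera call takes 0.05 s, during which the arm holds its last target. There are 200 camera calls.

## Task

The wooden base board is lying askew on top of the drilling jig's two locating pins. Without picking it up, nudge it with the fingertips, square to the fence and sideways along it, until both its holes drop over the pins and it lies flat on the bed; then push the turn-button on the fence all the way round until it points straight across the board. Leave the other things on the bench where they are.

Things in the scene. Friction and masses are not known exactly. Their poses are not given: they have to be found in the camera images.
- jig: Drilling jig fixed to the bench. Dark wooden bed 18 mm thick, x -85 to +70 mm, y +-125 mm. On its far side (+x) an aluminium fence, 14 mm high above the bed, 22 mm wide, runs along y; its inner face is at x = +45.5 mm. Origin: on the bench top under the centre of the seated board's place; x points from the robot side to the fence, y along the fence, z up.
- home (a point): Point on the bed's upper face (18 mm above the bench), where the centre of the board's underside is when the board is seated; axes as the jig's.
- pin0 (a point): Tip of the locating pin at jig x = +14, y = -40 mm. Steel pin 8 mm in diameter standing 6 mm above the bed; the upper 3 mm taper to 4.4 mm diameter.
- pin1 (a point): Tip of the other pin, the same, at jig x = +14, y = +40 mm.
- board: Loose light-wood board 90 (x) x 150 (y) x 12 mm, 0.1 kg, on the jig: the pins carry it and its edge on the robot side rests on the bed, tilted about 5 degrees. Origin: centre of its underside; x towards the fence. Seated, its axes are the jig's, 0.5 mm from the fence. A firm push on the fence keeps it up by friction; it drops when let go or pressed from above, robot's side of the pins.
- hole0 (a point): Centre of the lower mouth of one through hole of the board, 9.6 mm in diameter, at board x = +14, y = -40 mm; belongs on pin0.
- hole1 (a point): The same for the other hole, at board x = +14, y = +40 mm; belongs on pin1.
- keeper (a joint): Turn-button: steel bar 16 x 66 x 7 mm turning on a vertical screw on the fence, black stud near its free end. Rad: 0 along the fence (pointing to jig +y), negative with its end out behind the fence, 1.57 squarely across the board (to jig -x); stops at -0.5 and 1.6. Stays where left; about 1 N at the stud turns it. Underside 2.5 mm above the seated board; a board still up on the pins blocks it.
- pivot (a point): Pivot axis of the turn-button, at the underside of the bar: jig x = +56.5, y = 0, 32.5 mm above the bench.
- stud (a point): Top centre of the stud on the turn-button: 12 mm in diameter, standing 16 mm above the bar, 50 mm from the pivot, its top 55.5 mm above the bench.
- spare_board: Bystander: another base board like the first (90 x 150 x 12 mm), lying flat on the bench to the left of the jig. Origin at its underside.
- screwdriver: Bystander: red screwdriver 200 mm long, lying behind the fence. Origin at its underside.
- battery: Bystander: block battery 26 x 48 x 17 mm lying on the bench behind the jig.
- glue: Bystander: white glue bottle 50 mm in diameter, 130 mm tall, standing at the far left of the jig.
- screw_tray: Bystander: grey open tray of screws 90 x 120 x 28 mm to the right of the jig.
- circuit: Bystander: pupil's finished circuit, wooden board 70 x 100 mm with lamp holder, 37 mm high, front right of the jig.
- cutters: Bystander: red-handled side cutters about 130 mm long lying flat, front left of the jig.
- pot: Bystander: black plastic pot 72 mm in diameter, 90 mm tall, with pencils sticking out to 130 mm, at the far right of the jig.
There are look-alikes about, which are no part of the job. Leave any blue, green or white look-alike of the board alone.

How it is judged:
On the way, in this order (a step that is already met when the one before it is completed fails the run):
1. the board has dropped over both pins and lies flat on the bed (horizontal distance between hole0 and pin0 below 0.0025 m and horizontal distance between hole1 and pin1 below 0.0025 m and z of board in the frame of home below 0.0015 m and angle between board's own z axis and vertical below 0.025 rad), for 0.2 s.
2. the turn-button has been pushed round across the board (value of joint keeper above 1.35 rad), for 0.2 s.
At the end, for the whole second after the job is handed in: Both holes are over their pins (centres within 2.5 mm), the board lies flat on the bed (underside within 1.5 mm of it, tilt under 0.025 rad) and at rest, and the turn-button stands beyond 1.35 rad, across the board (all of step 1 and value of joint keeper above 1.35 rad and linear speed of board below 0.01 m/s); the robot touches nothing.
It fails at once if the board was lifted: its underside's centre more than 12 mm above the bed, or tipped by more than 0.2 rad (z of board in the frame of home above 0.012 m or angle between board's own z axis and vertical above 0.2 rad).
It fails at once if a bystander was moved by more than 30 mm (distance of any of spare_board, screwdriver, battery, glue, screw_tray, circuit, cutters, pot from where it was at the start of the episode above 0.03 m).
It also fails if it takes over 61 s, if anything falls off the work surface, if the arm or the gripper's body presses on something with over 40 N, if the wrist force passes 120 N, or if a joint passes its speed limit or range.

## Working session

There is one attempt and no reset: what is moved stays moved. The work goes in short steps, Python scripts to look and compute and a tool call to move; the robot and the scene stay as the last step left them, time stands still between calls to the robot, and variables do not carry over. Pictures are saved under pics/ and viewed, at most 10 in all, crops included, and the job is handed in when it is done.

Besides the shell and the picture viewer there is one more tool, called after "Call:" as name(argument=value, ...) on one line, values as JSON. step_arm: Moves the arm, as the interface text tells. Its arguments: {"type":"object","properties":{"commands":{"type":"array"},"squeeze":{"type":"number"}},"required":["commands"]}

```bash
mkdir -p pics; cat > h.py <<'E'
from station import monitor, eyes, finish_job
import numpy as np, cv2
def snap(n,f):
    im=eyes.get_image(n); cv2.imwrite('pics/'+f,cv2.cvtColor(im,cv2.COLOR_RGB2BGR)); return im
def ray(n,px,z,ci=None):
    ci=ci or eyes.camera_info(n); K=np.array(ci['camera_matrix']);T=np.array(ci['extrinsics'])
    d=T[:3,:3]@np.linalg.inv(K)@np.array([px[0],px[1],1.]); o=T[:3,3]
    return o+d*(z-o[2])/d[2]
def proj(n,P):
    ci=eyes.camera_info(n); K=np.array(ci['camera_matrix']);T=np.array(ci['extrinsics'])
    p=K@(T[:3,:3].T@(np.array(P)-T[:3,3])); return p[:2]/p[2]
E
python3 - <<'E'
from h import *
o=monitor.get_obs(); print({k:np.round(v,3) for k,v in o.items()})
for n in('top','side'): snap(n,n+'0.png'); print(n,np.round(eyes.camera_info(n)['extrinsics'],3).tolist(), eyes.camera_info(n)['camera_matrix'])
E
```

```text
{'t': np.float64(0.0), 'q': array([-1.238,  0.053,  1.614,  0.   ,  1.476, -0.119]), 'dq': array([ 0.   ,  0.002,  0.001, -0.001, -0.   , -0.   ]), 'effort': array([ 0.0000e+00, -3.9367e+01, -3.7018e+01, -0.0000e+00,  7.0000e-03,
        0.0000e+00]), 'tool_pos': array([ 0.273, -0.562,  0.403]), 'tool_rot': array([-3.06 , -0.703,  0.   ]), 'contact_force': array([ 0.056, -0.613,  0.38 ]), 'wrist_torque': array([ 0.043,  0.063, -0.049]), 'grip_force': np.float64(0.0), 'opening': np.float64(0.085)}
top [[0.015, -0.992, 0.128, 0.398], [-1.0, -0.017, -0.018, 0.043], [0.02, -0.128, -0.992, 1.15], [0.0, 0.0, 0.0, 1.0]] [[467.02025695   0.         322.15907252]
 [  0.         467.02025695 191.45653238]
 [  0.           0.           1.        ]]
side [[0.998, -0.041, 0.056, 0.481], [-0.069, -0.624, 0.778, -0.855], [0.003, -0.78, -0.626, 0.783], [0.0, 0.0, 0.0, 1.0]] [[492.83192176   0.         322.05538702]
 [  0.         492.83192176 205.65568111]
 [  0.           0.           1.        ]]
```

View pics/top0.png

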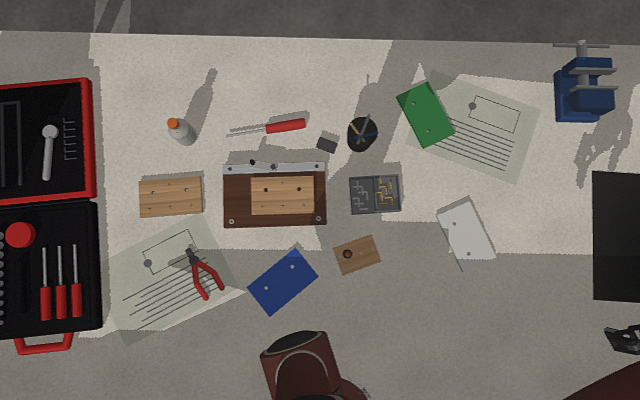

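View pics/side0.png

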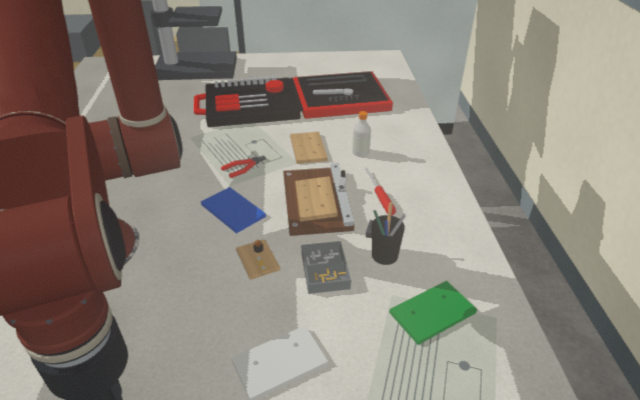

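The top view shows the jig at about (275,195). The light-wood board on its bed is centred near (282,195), with holes at (266,189) and (299,189). The look-alikes are spare_board (170,195) off the jig, and the blue (283,281), green (425,113) and white (466,229) boards. Only the one at (282,195) sits on the pins inside the jig, so that is the board meant. I'll confirm it in an enlarged crop.

```bash
python3 - <<'E'
from h import *
im=cv2.imread('pics/top0.png')[150:235,215:335]
cv2.imwrite('pics/c0.png',cv2.resize(im,None,fx=6.6,fy=6.6,interpolation=cv2.INTER_CUBIC))
E
```

```text
(no output)
```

View pics/c0.png

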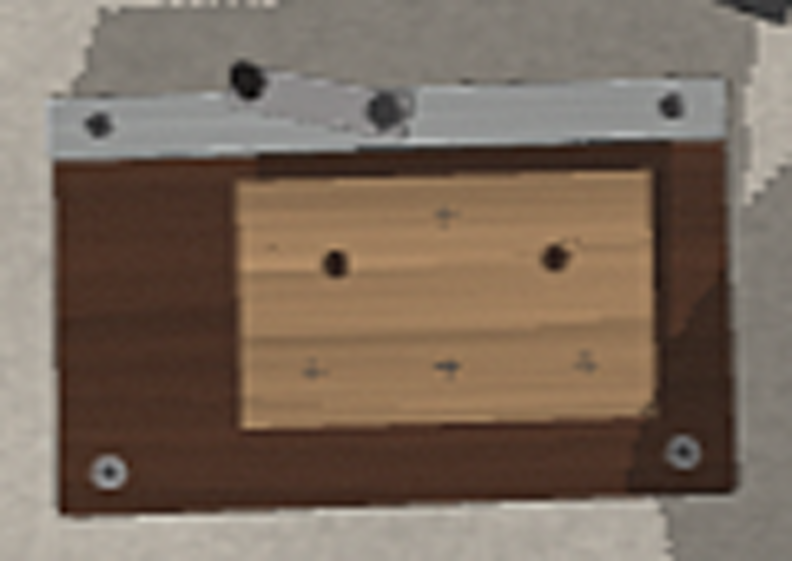

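The crop shows one light-wood board on the dark bed, with holes at (335,264) and (554,258) in crop pixels. The turn-button is angled out behind the fence, with its stud at (247,80) and pivot at (388,110). This is the right board.

```bash
cat >> h.py <<'E'
from scipy.optimize import least_squares
def fitpose(W,J):
    W=np.array(W);J=np.array(J)
    f=lambda p:(np.c_[np.cos(p[2])*J[:,0]-np.sin(p[2])*J[:,1]+p[0],np.sin(p[2])*J[:,0]+np.cos(p[2])*J[:,1]+p[1]]-W).ravel()
    r=least_squares(f,[.5,.1,0]); return r.x,r.fun.reshape(-1,2)
def loc(p,w):
    c,s=np.cos(p[2]),np.sin(p[2]); return np.array([[c,s],[-s,c]])@(np.array(w)[:2]-p[:2])
E
python3 - <<'E'
from h import *
r=lambda x,y,z:ray('top',(x/6.6+215-.42,y/6.6+150-.42),z)[:2]
p,res=fitpose([r(60,514,.018),r(735,490,.018),r(52,159,.032),r(724,140,.032)],[(-.085,.125),(-.085,-.125),(.0455,.125),(.0455,-.125)])
print('jig',p,np.round(res*1e3,1))
for n,a in dict(pivot=(388,110,.042),stud=(247,80,.0555),h0=(554,258,.035),h1=(335,264,.035),nl=(242,428,.030),nr=(655,416,.030),fl=(236,182,.038),fr=(652,170,.038)).items():
    print(n,np.round(loc(p,r(*a))*1e3,1),np.round(r(*a),4))
E
```

```text
jig [0.54265665 0.13944179 0.04835732] [[-0.7  1.5]
 [-1.3 -1.9]
 [ 0.7  2.1]
 [ 1.3 -1.7]]
pivot [57.3 -0.9] [0.6    0.1413]
stud [67.3 48.4] [0.6075 0.191 ]
h0 [  2.  -59.6] [0.5476 0.08  ]
h1 [ 2.3 20. ] [0.544  0.1596]
nl [-56.   55.3] [0.484  0.1919]
nr [-56.5 -94.7] [0.4908 0.0422]
fl [33.1 55.1] [0.5731 0.1961]
fr [ 32.9 -96.4] [0.5802 0.0448]
```

```bash
cat >> h.py <<'E'
from scipy.spatial.transform import Rotation as Ro
JIG=[0.54265665,0.13944179,0.04835732]
def plan(x,y,tipz,yaw,reach=173):
    """jig mm target of the tool axis, tip height mm, tool-x direction in jig deg -> shift mm, turn deg"""
    o=monitor.get_obs(); R=Ro.from_rotvec(o['tool_rot']).as_matrix()
    c,s=np.cos(JIG[2]),np.sin(JIG[2])
    P=np.array([JIG[0]+(c*x-s*y)/1e3,JIG[1]+(s*x+c*y)/1e3,(tipz+reach)/1e3])
    a=np.degrees(np.arctan2(R[1,0],R[0,0])-JIG[2])
    print('t',round(float(o['t']),2),'shift',np.round(R.T@(P-o['tool_pos'])*1e3,1),'yaw',round(float(-((yaw-a+180)%360-180)),1),'F',np.round(o['contact_force'],1))
def where():
    o=monitor.get_obs(); R=Ro.from_rotvec(o['tool_rot']).as_matrix()
    print('jig xy',np.round(loc(JIG,o['tool_pos'])*1e3,1),'tipz',round((o['tool_pos'][2]-.173)*1e3,1),'yaw',np.round(np.degrees(np.arctan2(R[1,0],R[0,0])-JIG[2]),1),'tilt',np.round(R[:2,2],4))
E
python3 - <<'E'
from h import *
where(); plan(-5,-20,200,90)
for a in [(229,135),(305,124),(305,119)]: print(np.round(loc(JIG,ray('top',a,.015))*1e3))
print(np.round(np.array(eyes.camera_info('wrist')['extrinsics']),3))
E
```

```text
jig xy [-303.5 -687.6] tipz 230.6 yaw 23.1 tilt [-0.0006  0.0018]
t 0.1 shift [ 536.6 -496.8   31.6] yaw -66.9 F [ 0.2  0.5 -0.1]
[144. 109.]
[167. -80.]
[180. -80.]
[[ 0.437 -0.859 -0.269  0.342]
 [-0.9   -0.418 -0.127 -0.529]
 [-0.003  0.297 -0.955  0.374]
 [ 0.     0.     0.     1.   ]]
```

Call:
step_arm(commands=[[40, [45, -41, 0], -8], [40, [90, -83, 0], -16], [40, [135, -125, 0], -24], [40, [180, -166, 0], -32], [40, [225, -208, 0], -40], [40, [268, -248, 0], -48], [40, [313, -290, 5], -54], [40, [358, -331, 10], -60], [40, [403, -373, 15], -66.9], [40, [447, -414, 20], -66.9], [40, [492, -455, 25], -66.9], [40, [536.6, -496.8, 31.6], -66.9]])

```text
t: 1.6
tool_pos: [0.539, 0.121, 0.3727]
tool_rot: [2.166, 2.275, -0.0]
contact_force: [-0.1, -1.4, -0.6]
opening: 0.0342
grip_force: 0.0
```

```bash
python3 - <<'E'
from h import *
where(); snap('wrist','w1.png'); snap('wrist','w1b.png'); where()
np.save('w1.npy',np.array(eyes.camera_info('wrist')['extrinsics'])); 
E
```

```text
jig xy [ -4.5 -18.2] tipz 199.7 yaw 90.0 tilt [ 0.0001 -0.0002]
jig xy [ -4.4 -15.9] tipz 198.4 yaw 90.4 tilt [-0.0026  0.0015]
```

View pics/w1b.png

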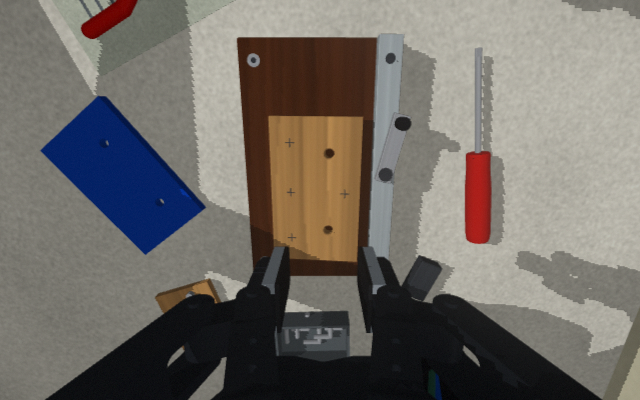

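The wrist view shows the board with its holes at (329,153) and (328,229), the pivot at (386,174) and the stud at (403,124). I'll take a still frame and enlarge it to refine these positions.

```bash
python3 - <<'E'
from h import *
where(); np.savez('w2',e=eyes.camera_info('wrist')['extrinsics'],k=eyes.camera_info('wrist')['camera_matrix']); im=snap('wrist','w2.png'); where()
c=cv2.imread('pics/w2.png')[25:280,225:415]
c=cv2.resize(c,None,fx=4,fy=4,interpolation=cv2.INTER_CUBIC)
cv2.imwrite('pics/w2c.png',c[:600])
c2=c[500:]; 
g=cv2.cvtColor(cv2.imread('pics/w2.png'),cv2.COLOR_BGR2GRAY)
for u,v in((329,153),(328,229),(403,124),(386,174)):
    w=g[v-9:v+10,u-9:u+10].astype(float); m=np.clip(w.min()+35-w,0,None); yy,xx=np.mgrid[v-9:v+10,u-9:u+10]; print((xx*m).sum()/m.sum(),(yy*m).sum()/m.sum())
E
```

```text
jig xy [ -4.4 -15.9] tipz 198.4 yaw 90.4 tilt [-0.0026  0.0015]
jig xy [ -4.8 -17.9] tipz 198.7 yaw 90.3 tilt [-0.0026 -0.0002]
330.6194690265487 148.77345132743363
329.348401323043 224.96802646086
404.3264490339773 119.66422385076615
386.88361266294226 170.62546554934823
```

View pics/w2c.png

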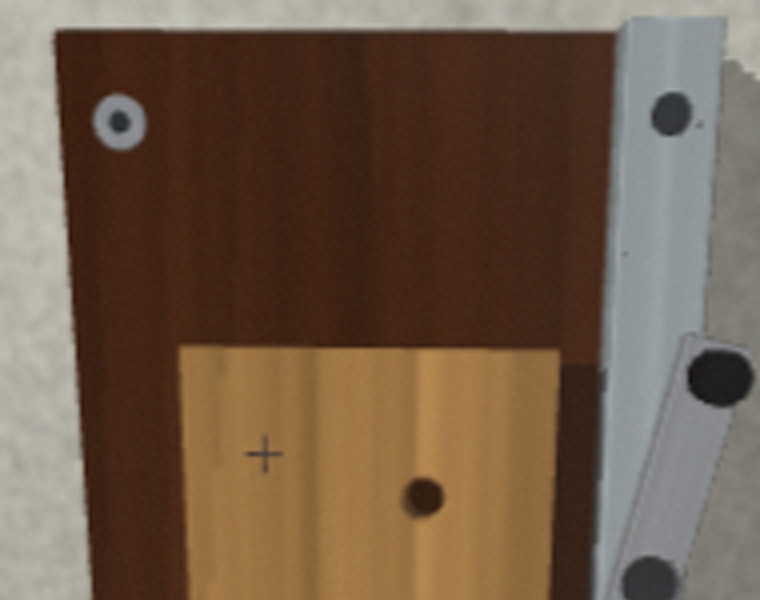

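```bash
python3 - <<'E'
from h import *
d=np.load('w2.npz'); ci=dict(camera_matrix=d['k'],extrinsics=d['e'])
r=lambda u,v,z:ray('',(u/4+225-.375,v/4+25-.375),z,ci)[:2]
for n,a in dict(bedFL=(57,31,.018),fenceFin=(628,18,.032),fenceFout=(725,17,.032),pivot=(650,582,.042),stud=(720,377,.0555),h1=(422,495,.035),h0=(417.5,801,.035),bnl=(179,346,.030),bfl=(559,349,.038)).items():
    print(n,np.round(loc(JIG,r(*a))*1e3,1))
E
```

```text
bedFL [-83.8 124.7]
fenceFin [ 45.7 125.3]
fenceFout [ 67.1 125.6]
pivot [56.9  1.3]
stud [66.5 49.8]
h1 [ 1.6 20.9]
h0 [  1.5 -58.5]
bnl [-56.7  55.2]
bfl [33.  55.2]
```

```bash
python3 - <<'E'
from h import *
where(); plan(-12,-123,60,90); plan(-12,-123,20,90)
E
```

```text
jig xy [ -4.8 -17.9] tipz 198.7 yaw 90.3 tilt [-0.0026 -0.0002]
t 1.75 shift [-105.1   -7.4  138.7] yaw 0.3 F [ 0.8  0.2 -0.3]
t 1.75 shift [-105.1   -7.3  178.7] yaw 0.3 F [ 0.8  0.2 -0.3]
```

Call:
step_arm(commands=[[40, [-45, -3, 30], 0], [40, [-103, -7, 60], 0], [40, [-103, -7, 110], 0], [40, [-103, -7, 150], 0], [40, [-103, -7, 170], 0], [40, [-103, -7, 178], 0], [40, [-103, -7, 180], 0], [40, [-103, -7, 180], 0]])

```text
t: 2.75
tool_pos: [0.5372, 0.0155, 0.1943]
tool_rot: [2.166, 2.273, 0.002]
contact_force: [-0.1, 0.3, -0.4]
opening: 0.0342
grip_force: 0.0
```

```bash
python3 - <<'E'
from h import *
where(); print(monitor.get_obs()['contact_force']); snap('wrist','w3.png')
np.savez('w3',e=eyes.camera_info('wrist')['extrinsics'])
E
```

```text
jig xy [ -11.4 -123.6] tipz 21.3 yaw 90.0 tilt [ 0.002  -0.0003]
[-0.11523698  0.27704275 -0.43921389]
```

View pics/w3.png

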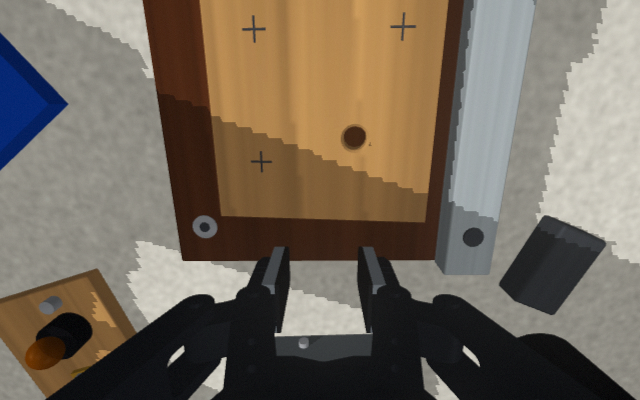

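The fingers straddle the board's right end at rows 248-330, clear of the bed washer at (205,226), with hole0 at (354,138). I'll push along +y.

Call:
step_arm(commands=[[40, [8, 0, 0], 0], [40, [13, 0, 0], 0], [40, [16, 0, 0], 0], [40, [19, 0, 0], 0], [40, [22, 0, 0], 0], [40, [25, 0, 0], 0], [40, [28, 0, 0], 0], [40, [30, 0, 0], 0], [40, [32, 0, 0], 0], [40, [33, 0, 0], 0], [40, [33, 0, 0], 0]])

```text
t: 4.18
tool_pos: [0.5351, 0.0488, 0.193]
tool_rot: [-2.167, -2.275, -0.0]
contact_force: [-0.0, 0.1, 0.7]
opening: 0.0343
grip_force: 0.1
```

```bash
cat >> h.py <<'E'
def dark(n,u,v,z,R=14,t=35):
    "centroid of the dark blob near u,v -> jig mm"
    ci=eyes.camera_info(n); g=cv2.cvtColor(eyes.get_image(n),cv2.COLOR_RGB2GRAY); u,v=int(round(u)),int(round(v))
    y0,x0=max(v-R,0),max(u-R,0); w=g[y0:v+R+1,x0:u+R+1].astype(float)
    b=((w<w.min()+t)*255).astype(np.uint8); k,l,s,c=cv2.connectedComponentsWithStats(b)
    i=1+np.argmax(s[1:,4]); px=c[i]+[x0,y0]
    return np.round(px,1),s[i,4],np.round(loc(JIG,ray(n,px,z,ci))*1e3,1)
def W(x,y,z):
    c,s=np.cos(JIG[2]),np.sin(JIG[2]); return [JIG[0]+(c*x-s*y)/1e3,JIG[1]+(s*x+c*y)/1e3,z]
E
python3 - <<'E'
from h import *
where(); print(monitor.get_obs()['contact_force'])
for hy in(-40,40):
    e=proj('top',W(2,hy,.035)); print(e,dark('top',*e,.035,R=3,t=40))
    e=proj('wrist',W(2,hy,.035)); print(e)
snap('wrist','w4.png'); snap('top','t4.png')
a=cv2.imread('pics/w4.png'); b=cv2.resize(cv2.imread('pics/t4.png')[150:235,215:335],None,fx=3.3,fy=3.3,interpolation=2)
o=np.zeros((600,640,3),np.uint8); o[:300]=a[:300]; o[300:300+b.shape[0],:b.shape[1]]=b; cv2.imwrite('pics/v4.png',o)
E
```

```text
jig xy [-11.9 -90.2] tipz 20.0 yaw 90.0 tilt [-0.0001  0.0003]
[-0.04060011  0.10238674  0.74782683]
[290.34737196 188.93529354] (array([290., 189.]), np.int32(49), array([  1.9, -39.2]))
[355.75915083 171.04134299]
[257.00428353 189.96113122] (array([258.5, 190. ]), np.int32(6), array([ 1.8, 36.4]))
[363.20696606 -61.75630927]
```

View pics/v4.png

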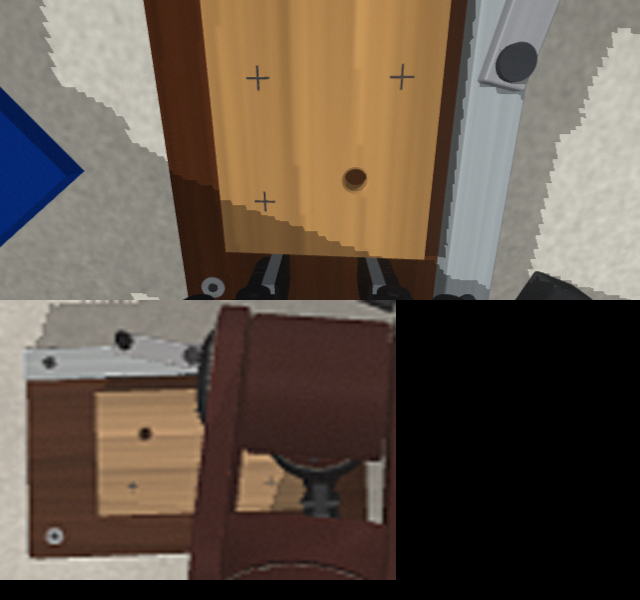

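The board slid. hole0 is at wrist (355,180), and hole1 is visible in the top inset at about (145,434). About 3 mm remains.

```bash
python3 - <<'E'
from h import *
print(np.round(loc(JIG,ray('wrist',(355,180),.035))*1e3,1)); print(dark('wrist',355,180,.035,R=16,t=45)); where()
print([np.round(loc(JIG,ray('wrist',p,z))*1e3,1) for p,z in(((226,251),.030),((425,259),.038))])
E
```

```text
[  1.7 -43.8]
(array([354.4, 178.6]), np.int32(348), array([  1.5, -43.2]))
jig xy [-12.  -90.2] tipz 19.9 yaw 90.0 tilt [-0.0004  0.0002]
[array([-56.8, -78.9]), array([ 33.4, -78.8])]
```

Call:
step_arm(commands=[[40, [1, 0, 0], 0], [40, [2, 0, 0], 0], [40, [3, 0, 0], 0], [40, [3.5, 0, 0], 0], [40, [3.5, 0, 0], 0], [40, [3.5, 0, 0], 0], [40, [-10, 0, 0], 0], [40, [-20, 0, 0], 0], [40, [-20, 0, -40], 0], [60, [-20, 0, -60], 0]])

```text
t: 5.68
tool_pos: [0.5367, 0.0277, 0.2551]
tool_rot: [2.167, 2.272, 0.002]
contact_force: [0.5, -0.6, 1.3]
opening: 0.0507
grip_force: 0.0
```

```bash
python3 - <<'E'
from h import *
where(); plan(-80,0,80,0);plan(-80,0,16,0)
for hy in(-40,40):
    e=proj('wrist',W(2,hy,.035)); print(e,dark('wrist',*e,.035,R=16,t=45) if e[1]>5 else '')
snap('wrist','w5.png')
E
```

```text
jig xy [ -11.3 -111.3] tipz 82.1 yaw 90.0 tilt [ 0.0024 -0.0002]
t 5.67 shift [111.3 -68.8   1.8] yaw 90.0 F [ 0.5 -0.6  1.3]
t 5.67 shift [111.3 -68.9  65.8] yaw 90.0 F [ 0.5 -0.6  1.3]
[344.28469888 113.7885747 ] (array([344., 114.]), np.int32(208), array([  1.8, -40.1]))
[343.40209086 -47.94447784]
```

Call:
step_arm(commands=[[60, [20, -68, 0], 10], [60, [50, -68, 0], 20], [60, [80, -68, 0], 30], [60, [110, -68, 0], 40], [60, [110, -68, 0], 50], [60, [110, -68, 0], 60], [60, [110, -68, 0], 70], [60, [110, -68, 0], 80], [60, [110, -68, 0], 90], [60, [110, -68, 40], 90], [60, [110, -68, 62], 90], [60, [110, -68, 64], 90]])

```text
t: 7.28
tool_pos: [0.4629, 0.1349, 0.1881]
tool_rot: [3.141, 0.076, -0.002]
contact_force: [-4.1, -0.8, 12.4]
opening: 0.0512
grip_force: 5.9
```

```bash
python3 - <<'E'
from h import *
where(); print(monitor.get_obs()['contact_force'])
for hy in(-40,40):
    e=proj('wrist',W(2,hy,.035)); print(e,dark('wrist',*e,.035,R=16,t=45) if e[1]>5 else '')
snap('wrist','w6.png')
E
```

```text
jig xy [-79.9  -0.7] tipz 15.1 yaw -0.0 tilt [-0.0015 -0.0002]
[-4.06097898 -0.84750923 12.37603996]
[430.50990223  88.81583218] (array([432.3,  87. ]), np.int32(630), array([  2.6, -40.6]))
[213.64555635  88.68659552] (array([217.1,  87.4]), np.int32(368), array([ 2.5, 38.7]))
```

View pics/w6.png

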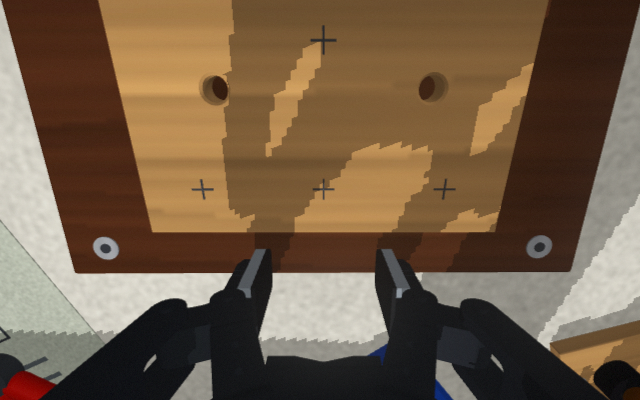

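The fingers lightly touch the bed (12 N). The board is straight, with holes at (217,87) and (432,87). I'll raise 4 mm and push toward the fence.

Call:
step_arm(commands=[[60, [0, 0, -4], 0], [60, [6, 0, -5], 0], [60, [10, 0, -5], 0], [60, [13, 0, -5], 0], [60, [16, 0, -5], 0], [60, [18, 0, -5], 0], [60, [20, 0, -5], 0], [60, [21.5, 0, -5], 0], [60, [22.5, 0, -5], 0], [60, [23, 0, -5], 0], [60, [23, 0, -5], 0]])

```text
t: 8.8
tool_pos: [0.4859, 0.1364, 0.1941]
tool_rot: [-3.141, -0.076, -0.0]
contact_force: [0.2, -0.2, -0.4]
opening: 0.0512
grip_force: 0.0
```

```bash
python3 - <<'E'
from h import *
where(); print(monitor.get_obs()['contact_force'])
for hy in(-40,40):
    e=proj('wrist',W(14,hy,.035)); print(e,dark('wrist',*e,.035,R=18,t=45) if e[1]>5 else '')
snap('wrist','w7.png')
E
```

```text
jig xy [-56.9  -0.3] tipz 21.1 yaw 0.0 tilt [0.0001 0.    ]
[ 0.21744636 -0.22190195 -0.42575943]
[423.78248132 119.58466852] (array([420.4, 118.3]), np.int32(270), array([ 14.5, -38.6]))
[222.82030371 119.36505194] (array([223.9, 118.9]), np.int32(133), array([14.2, 39.6]))
```

View pics/w7.png

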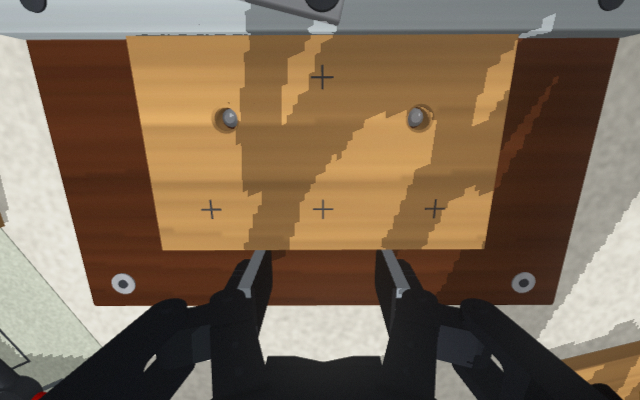

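```bash
python3 - <<'E'
from h import *
for z in(.030,.034,.038): print(z,[np.round(loc(JIG,ray('wrist',p,z))*1e3,1) for p in((127,37),(517,35),(163,250),(485,249))])
E
```

```text
0.03 [array([44.4, 75.5]), array([ 45.1, -74.2]), array([-45.7,  75.3]), array([-45. , -75.9])]
0.034 [array([43.6, 73.2]), array([ 44.3, -72. ]), array([-43.7,  73.1]), array([-43.1, -73.6])]
0.038 [array([42.9, 71. ]), array([ 43.6, -69.8]), array([-41.8,  70.8]), array([-41.2, -71.3])]
```

The pins show in both holes at (228,118) and (418,118). The corner geometry matches a flat board at z = 30 mm (150 × 90 mm), so it has dropped. Next I'll retract, shut the fingers and go behind the stud.

Call:
step_arm(commands=[[60, [-12, 0, 0], 0], [60, [-15, 0, -30], 0], [0, [-15, 0, -70], 0], [0, [30, -15, -70], 0], [0, [80, -30, -70], 0], [0, [130, -43, -70], 0], [0, [153, -43, -70], 0], [0, [153, -43, -60], 0], [0, [153, -43, -40], 0], [0, [153, -43, -23], 0], [0, [153, -43, -23], 0]])

```text
t: 10.32
tool_pos: [0.6346, 0.1865, 0.2137]
tool_rot: [3.14, 0.076, -0.009]
contact_force: [0.5, 0.8, 0.4]
opening: 0.0001
grip_force: 0.0
```

```bash
python3 - <<'E'
from h import *
where(); o=monitor.get_obs(); print(o['contact_force'],o['opening'])
cx,cy=96,43
for th in np.r_[-.25,np.arange(-.2,1.6,.1),1.58]:
    d=17.3 if th>-.25 else 22
    x=56.5-50*np.sin(th)+d*np.cos(th);y=50*np.cos(th)+d*np.sin(th)
    print(round(th,2),np.round([x-cx,-(y-cy),-np.degrees(th)],1))
e=proj('wrist',W(66.5,49,.0555)); print(e); print(dark('wrist',*e,.0555,R=25)); snap('wrist','w8.png')
E
```

```text
jig xy [94.1 42.6] tipz 40.7 yaw 0.0 tilt [-0.0059 -0.001 ]
[0.48460326 0.80285854 0.43096754] 0.00013152327933170385
-0.25 [-5.8 -0.  14.3]
-0.2 [-12.6  -2.6  11.5]
-0.1 [-17.3  -5.    5.7]
0.0 [-22.2  -7.   -0. ]
0.1 [-27.3  -8.5  -5.7]
0.2 [-32.5  -9.4 -11.5]
0.3 [-37.7  -9.9 -17.2]
0.4 [-43.   -9.8 -22.9]
0.5 [-48.3  -9.2 -28.6]
0.6 [-53.5  -8.  -34.4]
0.7 [-58.5  -6.4 -40.1]
0.8 [-63.3  -4.2 -45.8]
0.9 [-67.9  -1.6 -51.6]
1.0 [-72.2   1.4 -57.3]
1.1 [-76.2   4.9 -63. ]
1.2 [-79.8   8.8 -68.8]
1.3 [-83.1  13.  -74.5]
1.4 [-85.8  17.5 -80.2]
1.5 [-88.2  22.2 -85.9]
1.58 [-89.7  26.2 -90.5]
[310.33464026 325.91328206]
(array([308.8, 324.6]), np.int32(2385), array([67.3, 49.7]))
```

Call:
step_arm(commands=[[0, [-1, 0, -4], 5], [0, [-6, 0, -4], 8], [0, [-12.5, -2.5, -4], 8], [0, [-17, -5, -4], 5], [0, [-22, -7, -4], 0], [0, [-27, -8.5, -4], -6], [0, [-32.5, -9.5, -4], -11], [0, [-37.5, -10, -4], -17], [0, [-43, -10, -4], -23], [0, [-48, -9, -4], -29], [0, [-53.5, -8, -4], -34], [0, [-53.5, -8, -4], -34]])

```text
t: 11.92
tool_pos: [0.5825, 0.1923, 0.2216]
tool_rot: [2.981, 0.991, 0.001]
contact_force: [0.5, -0.4, -0.6]
opening: 0.0003
grip_force: 0.0
```

```bash
python3 - <<'E'
from h import *
where(); o=monitor.get_obs(); print(o['contact_force'])
snap('side','s9.png'); snap('wrist','w9.png')
a=cv2.resize(cv2.imread('pics/s9.png')[150:245,270:400],(520,380),interpolation=2); b=cv2.resize(cv2.imread('pics/w9.png'),(352,220))
o=np.zeros((600,520,3),np.uint8); o[:380]=a;o[380:,:352]=b; cv2.imwrite('pics/v9.png',o)
th0=.6; c,s=np.cos(-th0),np.sin(-th0)
cx,cy=42.5,51
for th in np.arange(.7,1.6,.1):
    dx=56.5-50*np.sin(th)+17.3*np.cos(th)-cx;dy=50*np.cos(th)+17.3*np.sin(th)-cy
    a=np.radians(34); tx=np.cos(a)*dx+np.sin(a)*dy; ty=np.sin(a)*dx-np.cos(a)*dy
    print(round(th,2),np.round([tx,ty,-np.degrees(th)+34],1))
E
```

```text
jig xy [42.3 50.9] tipz 48.6 yaw 34.0 tilt [0.0007 0.0002]
[ 0.50107232 -0.43470422 -0.56034999]
0.7 [-5.  -1.4 -6.1]
0.8 [-10.2  -2.4 -11.8]
0.9 [-15.5  -2.8 -17.6]
1.0 [-20.8  -2.7 -23.3]
1.1 [-26.  -2. -29.]
1.2 [-31.2  -0.8 -34.8]
1.3 [-36.2   0.8 -40.5]
1.4 [-41.    3.  -46.2]
1.5 [-45.6   5.7 -51.9]
```

View pics/v9.png

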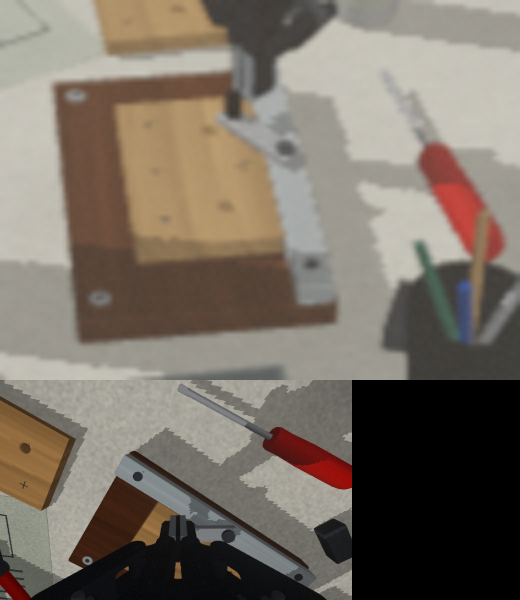

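The stud is following, with the turn-button at about 0.6 rad and swinging over the seated board. I'll continue the arc and then back off.

Call:
step_arm(commands=[[0, [-5, -1.5, 2], -6], [0, [-10, -2.5, 3], -12], [0, [-15.5, -3, 3], -18], [0, [-21, -2.5, 3], -23], [0, [-26, -2, 3], -29], [0, [-31, -1, 3], -35], [0, [-36, 1, 3], -40], [0, [-41, 3, 3], -46], [0, [-45.5, 5.5, 3], -52], [0, [-48.5, 7.5, 3], -56], [0, [-48.5, 7.5, 3], -56], [0, [-48.5, 7.5, 3], -56]])

```text
t: 13.52
tool_pos: [0.5485, 0.1572, 0.2182]
tool_rot: [2.168, 2.273, 0.0]
contact_force: [-1.7, -1.1, 0.5]
opening: 0.0001
grip_force: 0.0
```

```bash
python3 - <<'E'
from h import *
where(); o=monitor.get_obs(); print(o['contact_force'])
e=proj('top',W(6.5,0,.0555)); print(e,dark('top',*e,.0555,R=4))
E
```

```text
jig xy [ 6.7 17.5] tipz 45.2 yaw 89.9 tilt [0.0001 0.    ]
[-1.70793996 -1.14945375  0.46617162]
[272.92688098 186.41357924] (array([273.2, 185.8]), np.int32(74), array([ 7.9, -0.6]))
```

Call:
step_arm(commands=[[0, [8, 0, 0], 0], [0, [20, 0, 0], 0], [0, [20, 0, -40], 0], [0, [20, 0, -90], 0], [0, [-20, 0, -140], 0], [0, [-70, 0, -150], 0], [0, [-100, 0, -150], 0], [0, [-100, 0, -150], 0], [0, [-100, 0, -150], 0], [0, [-100, 0, -150], 0]])

```text
t: 14.82
tool_pos: [0.5531, 0.0584, 0.3677]
tool_rot: [-2.164, -2.276, 0.001]
contact_force: [0.0, 0.2, 0.2]
opening: 0.0001
grip_force: 0.0
```

```bash
python3 - <<'E'
from h import *
where(); print(monitor.get_obs()['contact_force'])
for n,p in dict(stud=(6.5,0,.0555),pivot=(56.5,0,.042),h0=(14,-40,.030),h1=(14,40,.030)).items():
    e=proj('wrist',W(*p)); print(n,np.round(e),dark('wrist',*e,p[2],R=10,t=40))
# board silhouette by colour: corners at z=.030
ci=eyes.camera_info('wrist'); im=eyes.get_image('wrist').astype(int)
m=((im[...,0]-im[...,2]>40)&(im[...,0]>95)).astype(np.uint8)
e=proj('wrist',W(-25,0,.03)).astype(int); k,l=cv2.connectedComponents(m); c=cv2.findContours((l==l[e[1],e[0]]).astype(np.uint8),0,2)[0][0]
b=cv2.boxPoints(cv2.minAreaRect(c)); print([np.round(loc(JIG,ray('wrist',q,.03,ci))*1e3,1) for q in b])
E
```

```text
jig xy [  6.5 -81.4] tipz 194.7 yaw 90.1 tilt [-0.0008  0.0003]
[0.04962776 0.19009591 0.24365086]
stud [323.  99.] (array([323.5,  98.4]), np.int32(150), array([6.8, 0.5]))
pivot [379.  99.] (array([379.5,  98.5]), np.int32(188), array([56.9,  0.6]))
h0 [331. 143.] (array([330.2, 141.7]), np.int32(65), array([ 13.4, -39. ]))
h1 [331.  52.] (array([330.2,  50.3]), np.int32(68), array([12.8, 41.4]))
[array([-270.4,   80.1]), array([276.7,  80.7]), array([ 409.1, -362.1]), array([-405.5, -364.5])]
```

```bash
python3 -c "
from h import *
print(finish_job())"
```

```text
the job is handed in; nothing more can be done
None
```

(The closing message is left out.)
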